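# Set up the sample stirrer: disc on its studs, pots on their pads, dial to five

## Task

Set up the sample stirrer. First lift the carrier disc off its cork ring by the white boss, turn it so its three holes line up with the studs of the stirrer hub, and lower it fully home; then stand every amber sample pot upright in the middle of a raised white pad of its own on the mounted disc; last, turn the controller's dial anticlockwise back to its stop at the long tick, then clockwise five clicks, and leave it there. Leave the flask, the loose empty cork rings, the green cap and the yellow stopper where they are.

Things in the scene. Friction and masses are not known exactly. Their poses are not given: they have to be found in the camera images.
- disc: grey plastic carrier disc, 150 mm across, 8 mm thick, 0.25 kg; origin at the centre of its underside, z up. Starts flat on a cork ring (underside 40 mm above the bench). To hold it: a white boss at its centre, 26 mm across, from 8 to 48 mm above the origin. Three round through holes, 12.5 mm across, 30 mm from the centre at 0, 120 and 240 degrees from its x axis. Carries pad0 to pad3
- hub_seat (a point): centre of the flat top of the stirrer's dark round hub (90 mm across, top 62 mm above the bench, on a fixed white box 140 x 140 x 50 mm); the disc's origin lies here when fully down. Three upright steel studs, 9 mm across, round noses, rise 25 mm from the hub top, 30 mm from the centre at 0, 120, 240 degrees from this frame's x (z up). Any of the three matching turns fits
- cork_stand: cork ring, fixed, 110 mm across, 40 mm high, on which the disc waits; origin at the centre of its underside
- dial (a joint): click dial of the speed controller, rad; 0 at its stop, growing clockwise seen from above; a click every 30 degrees (0.5236 rad), up to 8, each held by a spring detent (about 0.06 N m; let go, it falls into the nearest click). Starts 1 to 3 clicks from the stop. The panel has a black tick per click, the stop's being the long one
- dial_grip (a point): middle of the dial's black finger bar, on its turning axis, 73 mm above the bench: bar 46 mm long (along this frame's x, which turns with the dial), 14 mm wide, from 20 mm below to 12 mm above this point; a white line on top marks the pointing end (-x). It sits on a fixed grey controller box 90 x 100 x 45 mm
- pad0 (a point): centre of the top of a raised white pad on the disc, 24 mm across, 14 mm above the disc's face (22 mm above its underside), 54 mm from its centre; the frame turns with the disc
- pad1 (a point): centre of the top of a raised white pad on the disc, 24 mm across, 14 mm above the disc's face (22 mm above its underside), 54 mm from its centre; the frame turns with the disc
- pad2 (a point): centre of the top of a raised white pad on the disc, 24 mm across, 14 mm above the disc's face (22 mm above its underside), 54 mm from its centre; the frame turns with the disc
- pad3 (a point): centre of the top of a raised white pad on the disc, 24 mm across, 14 mm above the disc's face (22 mm above its underside), 54 mm from its centre; the frame turns with the disc
- pot0: amber glass sample pot with a white screw cap, cylinder 34 mm across and 42 mm high, 60 g, standing on the bench at the robot's right at the start; origin at the centre of its underside. Absent in some runs
- pot1: amber glass sample pot with a white screw cap, cylinder 34 mm across and 42 mm high, 60 g, standing on the bench at the robot's right at the start; origin at the centre of its underside. Absent in some runs
- pot2: amber glass sample pot with a white screw cap, cylinder 34 mm across and 42 mm high, 60 g, standing on the bench at the robot's right at the start; origin at the centre of its underside. Absent in some runs
- pot3: amber glass sample pot with a white screw cap, cylinder 34 mm across and 42 mm high, 60 g, standing on the bench at the robot's right at the start; origin at the centre of its underside. Absent in some runs
- flask: conical glass flask 72 mm across, 102 mm high, not part of the job; origin at the centre of its underside
- cork_ring_a: loose empty cork ring 90 mm across, 30 mm high, not part of the job; origin at the centre of its underside
- cork_ring_b: loose empty cork ring 100 mm across, 35 mm high, not part of the job; origin at the centre of its underside
- green_cap: green screw cap 38 mm across, 14 mm high, not part of the job; origin at the centre of its underside
- stopper: small yellow stopper 18 mm across, 22 mm high, not part of the job; origin at the centre of its underside
Mind the look-alikes: they are no part of the job. Leave any blue look-alike of the pot2 alone. Leave any turquoise look-alike of the pot3 alone.

How it is judged:
By the outcome, as a careful person would: the job done as asked, in the order asked, and still so for the second after the job is handed in, with the robot touching nothing.
Of pot0, pot1, pot2, pot3 only 2 to 4 are there at a start; the rules pass over those that are not, and their reading is None.
At some moment in a run one of disc may be knocked a few centimetres aside while the robot is not near it.
It also fails if it takes over 210 s, if anything falls off the work surface, if the arm or the gripper's body presses on something with over 40 N, if the wrist force passes 120 N, or if a joint passes its speed limit or range.

## Robot

A 6-joint arm with a two-finger parallel gripper is mounted at the origin on the work surface. World frame = base frame: x ahead of the robot, y to its left, z up, the work surface at z = 0. Lengths are in m, angles in rad, forces in N, time in s.
With the tool pointing down it reaches from about 0.375 to 0.9 m from the base axis. Payload 3.1 kg.
Tool frame: the origin (TCP) lies between the finger pads; the fingertips stand robot.tip_extent ahead of it and the grasp point (between the pads) lies 3 mm ahead of it (robot.tip_extent is the distance from the TCP to the fingertips, in m); z points along the fingers, x is the direction in which the jaws open and shut, and the axes are right-handed (so a half turn about z gives the same grasp; the last joint's range is limited). The gripper opens to 87 mm and grips with 3 to 60 N. Pads are 19 mm wide; open, the fingers measure 117 mm over their backs; the gripper's body (75 mm by 190 mm) begins 51 mm behind the grasp point.
Start: joints at [-1.502, 0.527, 1.433, -0, 1.181, -0.178], TCP at [0.153, -0.606, 0.245] pointing down, gripper open.
Joint ranges: [-3.08, 3.08], [-0.75, 2.2], [0.22, 2.44], [-1.43, 4.57], [0, 2.65], [-2.85, 2.85]. Speed limits (rad/s): [2.79, 2.79, 3.14, 3.14, 3.14, 3.14].

## Interface

Orientations are given as a unit quaternion [x, y, z, w].
In Python, from rig import robot, cams gives the robot as it stands.
- The arm moves only by the tool carry_out, never from a script. Its argument "steps" is a list of rows, each a list of 3 entries, a list of its own where there are three numbers: the shift along the world's x, y, z in cm, then the turn about the world's z in degrees, then the closure, from 0 (fully open) to 1 (shut). In form: [[[dx, dy, dz], spin, fingers], ...]. A call has 1 to 10 rows; each row shifts and turns the pose as measured when the row begins; what a row does not reach is not made up. A row lasts 1/10 s, in which the tool goes at most 50 mm and 8.59 degrees, less where a joint would pass 70% of its speed; a pose out of reach is approached as far as the arm can. A call with a gripper value outside its range is refused whole. The fingers move at their own pace and stop on an object; "squeeze" is the grip in N (left out, the last holds). Time passes only in rows, so rows that do not move let the fingers close. It gives the time, the measured TCP pose, the force and the opening at its end, in the units of the state.
- robot.get_obs(): the state, without advancing time (a new reading comes with each control period).
- cams.camera(name): name is "scene" or "side" or "wrist"; returns a dict with "pixels" (480x640x3 uint8, red, green, blue), "fx", "fy", "cx", "cy" (pixels), "eye" and "rotation" of the camera in the world. Camera axes: x right, y up, looking along -z (the intrinsics and any distortion apply to the point x, -y, -z); pixel columns grow to the right and rows downward; lengths in m; the calibration is good to about 2 mm. A picture is of the moment at which its call begins. There is no depth.
- robot.hand_in(): hands the job in, once; it reports no verdict.
The state is a dict: "time": time; "q": joint angles; "joint_velocities": joint speeds; "joint_torque": joint torques, N m; "position": TCP position; "tool_rot": TCP orientation; "ft_force": force on the tool from outside, world axes, zero at the start; "moment": the same for the moment, N m; "grip_width": finger opening in m.
Only numpy, scipy, OpenCV 4.12 (cv2) and the standard library are available. Lean on these libraries where they do the work, as an engineer would, in place of code of your own. Each camera call takes 0.05 s, during which the arm holds its last target. There are 200 camera calls.

## Working session

There is one attempt and no reset: what is moved stays moved. The work goes in short steps, Python scripts to look and compute and a tool call to move; the robot and the scene stay as the last step left them, time stands still between calls to the robot, and variables do not carry over. Pictures are saved under pics/ and viewed, about 12 in all and at most 16, crops included, and the job is handed in when it is done.

Besides the shell and the picture viewer there is one more tool, called as name(argument=value, ...), one argument or row to a line, values as JSON. carry_out: Moves the arm, as the interface text tells. Its arguments: {"type":"object","properties":{"steps":{"type":"array"},"squeeze":{"type":"number"}},"required":["steps"]}

```bash
ls; mkdir -p pics; cat > h.py <<'E'
import numpy as np, cv2
from rig import robot, cams
def snap(n,f=None):
    c=cams.camera(n); 
    if f: cv2.imwrite('pics/'+f,c['pixels'][:,:,::-1])
    return c
def ray(c,u,v):
    K=np.array([[c['fx'],0,c['cx']],[0,c['fy'],c['cy']],[0,0,1.]])
    d=np.array(c.get('distortion',np.zeros(5)),float)
    p=cv2.undistortPoints(np.array([[[u,v]]],float),K,d)[0,0]
    return np.array(c['eye']),np.array(c['rotation'])@np.array([p[0],-p[1],-1.])
def onz(c,u,v,z):
    e,r=ray(c,u,v); return e+r*(z-e[2])/r[2]
def proj(c,P):
    q=np.array(c['rotation']).T@(np.array(P)-np.array(c['eye']))
    return c['cx']+c['fx']*q[0]/-q[2], c['cy']+c['fy']*-q[1]/-q[2]
E
python3 - <<'E'
from h import *
for n in ('scene','side','wrist'):
    c=snap(n,n+'0.png'); print(n,{k:np.round(v,3).tolist() if k!='pixels' else 0 for k,v in c.items() if k!='pixels'})
print(robot.tip_extent, robot.get_obs())
E
```

```text
pics
scene {'fx': 481.509, 'fy': 481.509, 'cx': 318.942, 'cy': 241.01, 'eye': [1.029, -0.59, 0.874], 'rotation': [0.357, 0.122, 0.304, 0.875]}
side {'fx': 613.526, 'fy': 613.526, 'cx': 325.459, 'cy': 240.348, 'eye': [-0.077, 0.66, 0.986], 'rotation': [-0.143, 0.359, 0.847, -0.365]}
wrist {'fx': 338.309, 'fy': 338.309, 'cx': 315.537, 'cy': 239.452, 'eye': [0.227, -0.588, 0.385], 'rotation': [-0.11, 0.087, -0.608, 0.781]}
0.022 {'time': 0.15, 'q': array([-1.50149452e+00,  5.28235845e-01,  1.43359255e+00, -5.90115729e-06,
        1.18138397e+00, -1.78497277e-01]), 'joint_velocities': array([ 6.30891237e-05, -1.97296159e-03, -4.13075600e-03, -1.41506261e-03,
        6.12137745e-04,  4.80608997e-04]), 'joint_torque': array([ 6.68584307e-04, -4.40430522e+01, -1.76843137e+01,  6.33461564e-02,
        5.52573160e-02, -9.05757679e-05]), 'position': array([ 0.15328691, -0.60538221,  0.24381162]), 'tool_rot': array([ 7.89072944e-01, -6.14298977e-01, -5.42582657e-04, -6.01229522e-04]), 'ft_force': array([-0.91936538,  0.60368607, -0.07641961]), 'moment': array([-0.03087129, -0.01364591,  0.00833079]), 'grip_width': 0.08709879580477566}
```

View pics/scene0.png

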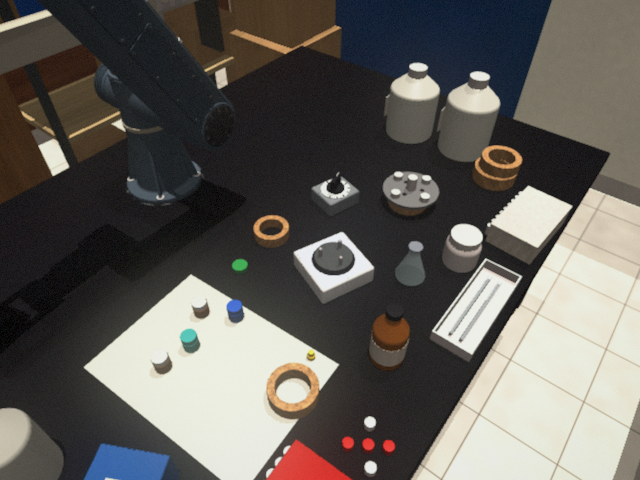

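View pics/side0.png

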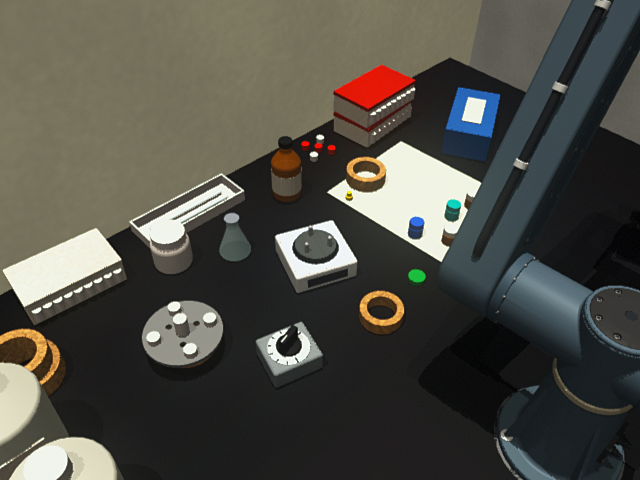

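The scene view shows two amber pots with white caps, at (200,307) and (161,361). The look-alikes are blue at (235,310) and turquoise at (189,341); the brown bottle at (389,340) is background. The disc is at (411,190), the hub at (333,260), the dial at (336,190) and the flask at (411,265).

```bash
cat >> h.py <<'E'
from scipy.spatial.transform import Rotation as R
_cam=cams.camera
def Rm(c): return R.from_quat(c['rotation']).as_matrix()
def ray(c,u,v):
    return np.array(c['eye']),Rm(c)@np.array([(u-c['cx'])/c['fx'],-(v-c['cy'])/c['fy'],-1.])
def proj(c,P):
    q=Rm(c).T@(np.array(P)-np.array(c['eye']))
    return c['cx']+c['fx']*q[0]/-q[2], c['cy']+c['fy']*-q[1]/-q[2]
def tri(c1,p1,c2,p2):
    e1,d1=ray(c1,*p1);e2,d2=ray(c2,*p2)
    s=np.linalg.lstsq(np.stack([d1,-d2],1),e2-e1,rcond=None)[0]
    a,b=e1+s[0]*d1,e2+s[1]*d2
    return (a+b)/2,np.linalg.norm(a-b)
def yaw(o): # world angle of tool x axis, deg
    x=R.from_quat(o['tool_rot']).as_matrix()[:,0]; return np.degrees(np.arctan2(x[1],x[0]))
E
python3 - <<'E'
from h import *
s=cams.camera('scene'); d=cams.camera('side')
r=lambda x:np.round(x,3)
print('yaw',yaw(robot.get_obs()))
for n,u,v,z in [('disc',411,190,.048),('hub',333,258,.062),('flask',411,278,0),('dial',337,185,.085),('potA',200,300,.042),('potB',161,354,.042),('blue',235,303,.042),('turq',189,334,.042),('ringa',271,227,.03),('ringb',293,382,.035),('green',240,264,.014),('stopper',311,355,.0)]:
    print(n,r(onz(s,u,v,z)))
for n,u,v,z in [('disc',183,334,.048),('boss',181,319,.088),('hub',316,244,.062),('dial',290,340,.073),('flask',235,252,0)]:
    print('side',n,r(onz(d,u,v,z)))
a=cv2.resize(s['pixels'][150:310,270:470],None,fx=2,fy=2,interpolation=cv2.INTER_CUBIC)
b=cv2.resize(d['pixels'][210:400,130:370],None,fx=1.67,fy=1.67,interpolation=cv2.INTER_CUBIC)
b=b[:320,:400]; w=cams.camera('wrist')['pixels'][::2,::2]
p=cv2.resize(s['pixels'][290:380,140:260],(320,240),interpolation=cv2.INTER_CUBIC)
top=np.hstack([a,b]); bot=np.zeros((240,800,3),np.uint8); bot[:,:320]=w; bot[:,330:650]=p
cv2.imwrite('pics/c1.png',np.vstack([top,bot])[:,:,::-1])
E
```

```text
yaw -75.8025493585586
disc [0.606 0.349 0.048]
hub [0.598 0.013 0.062]
flask [0.748 0.122 0.   ]
dial [0.464 0.206 0.085]
potA [ 0.436 -0.248  0.042]
potB [ 0.476 -0.386  0.042]
blue [ 0.501 -0.207  0.042]
turq [ 0.484 -0.321  0.042]
ringa [0.395 0.024 0.03 ]
ringb [ 0.716 -0.268  0.035]
green [ 0.41  -0.105  0.014]
stopper [ 0.692 -0.185  0.   ]
side disc [0.597 0.356 0.048]
side boss [0.599 0.352 0.088]
side hub [0.591 0.019 0.062]
side dial [0.435 0.231 0.073]
side flask [0.74  0.126 0.   ]Traceback (most recent call last):
  File "<stdin>", line 13, in <module>
    return _nx.concatenate(arrs, 1, dtype=dtype, casting=casting)
           ~~~~~~~~~~~~~~~^^^^^^^^^^^^^^^^^^^^^^^^^^^^^^^^^^^^^^^
ValueError: all the input array dimensions except for the concatenation axis must match exactly, but along dimension 0, the array at index 0 has size 320 and the array at index 1 has size 317
```

```bash
python3 - <<'E'
from h import *
s=cams.camera('scene'); d=cams.camera('side')
a=cv2.resize(s['pixels'][150:310,270:470],(400,320),interpolation=cv2.INTER_CUBIC)
b=cv2.resize(d['pixels'][210:402,130:370],(400,320),interpolation=cv2.INTER_CUBIC)
w=cams.camera('wrist')['pixels'][::2,::2]
p=cv2.resize(s['pixels'][290:380,140:260],(320,240),interpolation=cv2.INTER_CUBIC)
top=np.hstack([a,b]); bot=np.zeros((240,800,3),np.uint8); bot[:,:320]=w; bot[:,330:650]=p
cv2.imwrite('pics/c1.png',np.vstack([top,bot])[:,:,::-1])
E
```

```text
(no output)
```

View pics/c1.png

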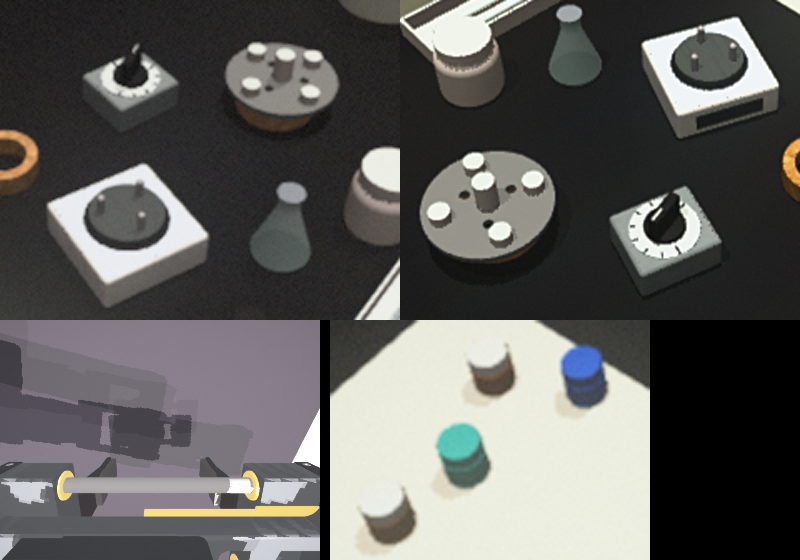

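carry_out(
  steps=[
    [[3,3.5,1],8,0],
    [[3,3.5,1],8,0],
    [[3,3.5,1],8,0],
    [[3,3.5,1],8,0],
    [[3,3.5,1],8,0],
    [[3,3.5,0.5],8,0],
    [[3,3.5,0],8,0],
    [[3,3.5,0],8,0],
    [[3,2,0],8,0],
    [[0,0,0],0,0],
  ],
)

```text
time: 1.45
position: [0.4296, -0.2961, 0.3027]
tool_rot: [1.0, -0.01, 0.005, 0.002]
ft_force: [-0.9, 0.2, -1.0]
grip_width: 0.0873
```

The picture shows the hub with its three studs and the disc with three dark holes and four pads; the dial pointer is black with a white line. Both amber pots have white caps and the look-alikes are clearly coloured. Next I move over the hub and take a wrist view.

carry_out(
  steps=[
    [[3,4,0],0,0],
    [[3,4,0],0,0],
    [[3,4,0],0,0],
    [[3,4,0],0,0],
    [[3,4,0],0,0],
    [[1,0,0],0,0],
    [[0,0,0],0,0],
  ],
)

```text
time: 2.15
position: [0.5904, -0.0983, 0.3034]
tool_rot: [1.0, -0.017, 0.005, 0.005]
ft_force: [0.5, -0.1, 1.2]
grip_width: 0.0875
```

```bash
python3 - <<'E'
from h import *
o=robot.get_obs(); print(o['position'],yaw(o))
c=snap('wrist','w1.png'); print(c['eye'],Rm(c).round(3).tolist()); np.save('w1.npy',c,allow_pickle=True)
E
```

```text
[ 0.59036972 -0.09830953  0.30335207] -1.9142756820459954
[ 0.59118883 -0.02205246  0.44407089] [[0.999, 0.035, -0.0], [-0.034, 0.957, 0.288], [0.011, -0.288, 0.958]]
```

View pics/w1.png

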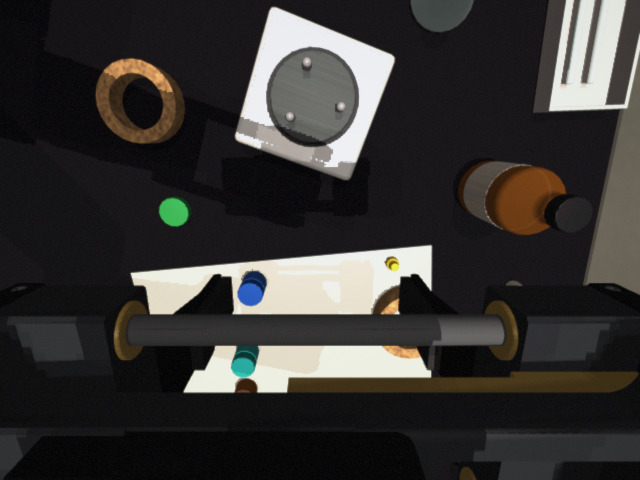

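carry_out(
  steps=[
    [[0,4,0],0,0],
    [[0,4,0],0,0],
    [[0,4,0],0,0],
    [[0,4,0],0,0],
    [[0,4,0],0,0],
    [[0,4,0],0,0],
    [[0,4,0],0,0],
    [[0,4,0],0,0],
    [[0,0,0],0,0],
  ],
)

```text
time: 3.1
position: [0.5832, 0.2093, 0.3029]
tool_rot: [0.999, -0.035, 0.001, 0.008]
ft_force: [0.4, -0.7, -0.2]
grip_width: 0.0873
```

```bash
python3 - <<'E'
from h import *
o=robot.get_obs(); print(o['position'],yaw(o))
c=snap('wrist','w2.png'); print(c['eye'],Rm(c).round(3).tolist()); np.save('w2.npy',c,allow_pickle=True)
E
```

```text
[0.58323497 0.20927318 0.30287685] -4.020767097383557
[0.58803893 0.28611353 0.44316449] [[0.998, 0.068, 0.018], [-0.07, 0.954, 0.293], [0.003, -0.293, 0.956]]
```

View pics/w2.png

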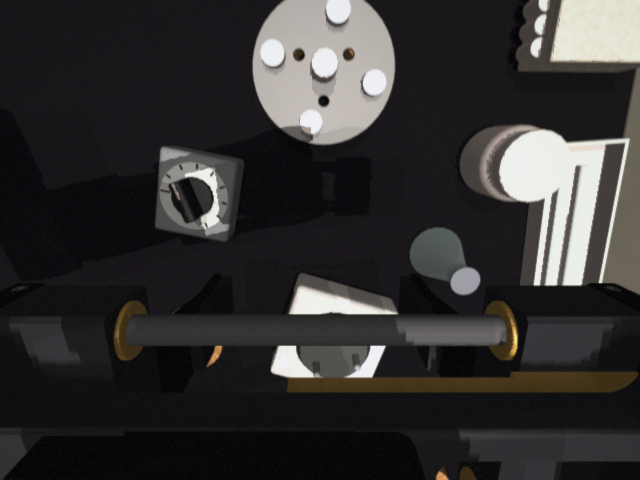

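w1 shows the studs at (307,62), (341,106) and (290,117). w2 shows holes at (299,55), (349,54) and (323,101), the boss at (324,63), and the dial at (190,198) with the white line at its upper-left end, near (178,183).

```bash
cat > m.py <<'E'
from h import *
def blobs(c,mask,lo,hi,box=None):
    if box: 
        m=np.zeros_like(mask); x0,y0,x1,y1=box; m[y0:y1,x0:x1]=mask[y0:y1,x0:x1]; mask=m
    n,_,st,ce=cv2.connectedComponentsWithStats(mask.astype(np.uint8))
    return [(ce[i].round(1),int(st[i,4])) for i in range(1,n) if lo<=st[i,4]<=hi]
E
python3 - <<'E'
from m import *
w1=np.load('w1.npy',allow_pickle=True).item(); w2=np.load('w2.npy',allow_pickle=True).item()
ang=lambda P,c:np.degrees(np.arctan2(P[1]-c[1],P[0]-c[0]))
g=cv2.cvtColor(w1['pixels'],cv2.COLOR_RGB2GRAY); 
print(blobs(w1,g>130,8,300,(280,50,352,130)))
st=np.array([onz(w1,u,v,.085) for u,v in [(307,62),(341,106),(290,117)]]); hc=st.mean(0)
a=np.array([ang(p,hc) for p in st]); print('studs',st.round(4).tolist(),hc.round(4),np.linalg.norm(st-hc,axis=1).round(4),a.round(1),(a%120).round(1))
g2=w2['pixels'].astype(int)
gr=cv2.cvtColor(w2['pixels'],cv2.COLOR_RGB2GRAY)
print('holes',blobs(w2,gr<90,20,300,(285,40,365,112)))
ho=np.array([onz(w2,u,v,.048) for u,v in [(299,55),(349,54),(323,101)]]); dc=ho.mean(0)
a=np.array([ang(p,dc) for p in ho]); print('holes',dc.round(4),np.linalg.norm(ho-dc,axis=1).round(4),(a%120).round(1))
b=onz(w2,324,63,.088); print('boss',b)
for u,v in [(338,11),(272,53),(374,82),(311,122)]:
    p=onz(w2,u,v,.062); print('pad',p.round(3),np.hypot(*(p-dc)[:2]).round(3),ang(p,dc).round(1))
print('dial',onz(w2,187,199,.085),[onz(w2,*p,.085).round(4).tolist() for p in [(178,183),(197,215)]])
E
```

```text
[(array([284.9,  53.1]), 86), (array([344.4,  55.8]), 197), (array([306.6,  60.9]), 57), (array([341.1, 105.4]), 52), (array([289.5, 115.4]), 48), (array([349.9, 127.2]), 16)]
studs [[0.5892, 0.0475, 0.085], [0.6213, 0.0071, 0.085], [0.5702, -0.0014, 0.085]] [0.5935 0.0178 0.085 ] [0.0301 0.0297 0.0302] [  98.3  -20.9 -140.6] [98.3 99.1 99.4]
holes [(array([298.4,  54.3]), 103), (array([347.9,  54.3]), 89), (array([320.7,  77.7]), 92), (array([323.3, 100.5]), 89)]
holes [0.6024 0.3515 0.048 ] [0.0297 0.0307 0.0302] [26.6 26.5 25. ]
boss [0.60167003 0.35117542 0.088     ]
pad [0.619 0.401 0.062] 0.052 71.1
pad [0.551 0.369 0.062] 0.054 161.5
pad [0.653 0.335 0.062] 0.053 -18.4
pad [0.585 0.3   0.062] 0.054 -108.5
dial [0.44768661 0.23135439 0.085     ] [[0.4413, 0.2488, 0.085], [0.4553, 0.2133, 0.085]]
```

carry_out(
  steps=[
    [[0.5,3,0],7,0.45],
    [[0.5,3,-2],7,0.45],
    [[0.5,3,-3],7,0.45],
    [[0.5,3,-3],7,0.45],
    [[0,2,-3],2,0.45],
    [[0,0,0],0,0.45],
    [[0,0,0],0,0.45],
  ],
)

```text
time: 3.85
position: [0.6095, 0.3284, 0.1917]
tool_rot: [0.975, 0.222, 0.004, 0.013]
ft_force: [-0.4, 0.1, 0.9]
grip_width: 0.0486
```

```bash
cat > chk.py <<'E'
from m import *
o=robot.get_obs(); print(o['position'].round(4),'yaw',yaw(o).round(2),'tool z',R.from_quat(o['tool_rot']).as_matrix()[:,2].round(3),o['ft_force'].round(1),o['time'],o['grip_width'].round(4))
E
python3 - <<'E'
from chk import *
c=snap('side'); s=snap('scene')
# boss/pads visible? white blobs in side near the disc
g=c['pixels'].min(2)
print(blobs(c,g>150,10,600,(130,290,240,370)))
for P in [(.6017,.3512,.088),(.619,.401,.062),(.551,.369,.062),(.653,.335,.062),(.585,.300,.062)]: print(np.round(proj(c,P),1))
cv2.imwrite('pics/g1.png',np.hstack([cv2.resize(c['pixels'][240:400,100:260],(400,400)),cv2.resize(s['pixels'][120:240,350:470],(400,400))])[:,:,::-1])
E
```

```text
Traceback (most recent call last):
  File "chk.py", line 2, in <module>
    o=robot.get_obs(); print(o['position'].round(4),'yaw',yaw(o).round(2),'tool z',R.from_quat(o['tool_rot']).as_matrix()[:,2].round(3),o['ft_force'].round(1),o['time'],o['grip_width'].round(4))
                                                                                                                                                                         ^^^^^^^^^^^^^^^^^^^^^
AttributeError: 'float' object has no attribute 'round'
```

```bash
cat > chk.py <<'E'
from m import *
o=robot.get_obs(); print(o['position'].round(4),'yaw',yaw(o).round(2),'tool z',R.from_quat(o['tool_rot']).as_matrix()[:,2].round(3),o['ft_force'].round(1),o['time'],round(o['grip_width'],4))
E
python3 - <<'E'
from chk import *
c=snap('side'); s=snap('scene')
g=c['pixels'].min(2)
print(blobs(c,g>150,10,600,(130,290,240,370)))
for P in [(.6017,.3512,.088),(.619,.401,.062),(.551,.369,.062),(.653,.335,.062),(.585,.300,.062)]: print(np.round(proj(c,P),1))
E
```

```text
[0.6095 0.3284 0.1917] yaw 25.7 tool z [ 0.014 -0.023 -1.   ] [-0.4  0.1  0.9] 3.85 0.0486
[(array([162. , 319.6]), 37), (array([151.6, 344.3]), 310), (array([200.9, 356.1]), 34)]
[180.5 317.7]
[154.5 335.7]
[190.5 348.2]
[174.3 306.1]
[210.3 316.8]
```

```bash
python3 - <<'E'
from h import *
c=snap('side'); s=snap('scene')
cv2.imwrite('pics/g1.png',np.hstack([cv2.resize(c['pixels'][240:400,100:260],(400,400)),cv2.resize(s['pixels'][120:240,350:470],(400,400))])[:,:,::-1])
E
```

```text
(no output)
```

View pics/g1.png

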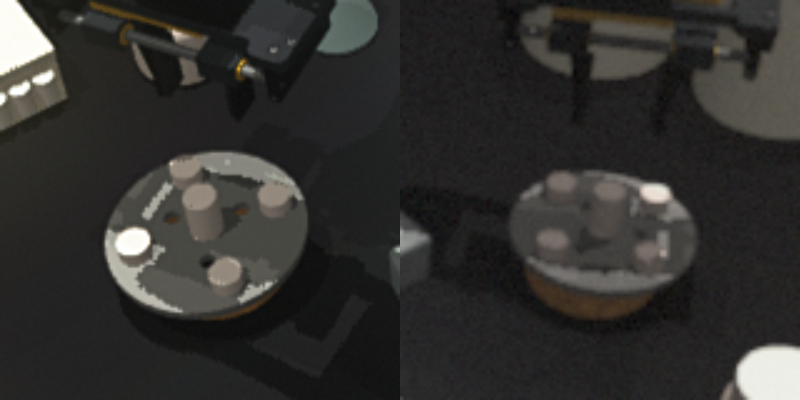

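The disc has not moved. I go down in two stages.

carry_out(
  steps=[
    [[-0.3,1.2,-3],0,0.45],
    [[-0.3,1.1,-3],0,0.45],
    [[0,0,-1.5],0,0.45],
    [[0,0,0],0,0.45],
    [[0,0,0],0,0.45],
  ],
)

```text
time: 4.55
position: [0.6098, 0.3498, 0.1265]
tool_rot: [0.975, 0.22, 0.014, 0.012]
ft_force: [1.0, 1.0, 0.8]
grip_width: 0.0483
```

```bash
python3 chk.py
```

```text
[0.6098 0.3498 0.1265] yaw 25.39 tool z [ 0.032 -0.016 -0.999] [1.  1.  0.8] 4.55 0.0483
```

carry_out(
  steps=[
    [[-0.4,0,-1],0,0.45],
    [[-0.4,0,-1],0,0.45],
    [[0,0,0],0,0.45],
    [[0,0,0],0,0.45],
  ],
)

```text
time: 4.95
position: [0.6034, 0.3492, 0.1089]
tool_rot: [0.976, 0.219, 0.017, 0.011]
ft_force: [1.1, -0.1, -0.0]
grip_width: 0.0477
```

```bash
python3 chk.py
```

```text
[0.6034 0.3492 0.1089] yaw 25.31 tool z [ 0.038 -0.015 -0.999] [ 1.1 -0.1 -0. ] 4.95 0.0477
```

carry_out(
  steps=[
    [[-0.1,0.1,-1.1],0,0.45],
    [[-0.1,0.1,-1.1],0,0.45],
    [[-0.1,0,-1.1],0,0.45],
    [[0,0,0],0,0.45],
    [[0,0,0],0,0.45],
  ],
)

```text
time: 5.45
position: [0.6, 0.3515, 0.0727]
tool_rot: [0.976, 0.219, 0.017, 0.011]
ft_force: [-0.7, -0.1, 1.3]
grip_width: 0.0483
```

```bash
python3 chk.py
```

```text
[0.6    0.3515 0.0727] yaw 25.32 tool z [ 0.038 -0.015 -0.999] [-0.7 -0.1  1.3] 5.45 0.0483
```

carry_out(
  steps=[
    [[0.1,0,0.3],0,0.45],
    [[0,0,0],0,0.7],
    [[0,0,0],0,0.9],
    [[0,0,0],0,1],
    [[0,0,0],0,1],
    [[0,0,0],0,1],
    [[0,0,0],0,1],
  ],
  squeeze=35,
)

```text
time: 6.15
position: [0.602, 0.3518, 0.0772]
tool_rot: [0.976, 0.219, 0.018, 0.011]
ft_force: [-0.7, 0.3, -1.5]
grip_width: 0.0253
```

```bash
python3 chk.py
```

```text
[0.602  0.3518 0.0772] yaw 25.32 tool z [ 0.04  -0.014 -0.999] [-0.7  0.3 -1.5] 6.15 0.0253
```

carry_out(
  steps=[
    [[0,0,1],0,1],
    [[0,0,2],0,1],
    [[0,0,2],0,1],
    [[0,0,2],0,1],
    [[0,0,2],0,1],
    [[0,0,1],0,1],
    [[0,0,0],0,1],
    [[0,0,0],0,1],
  ],
)

```text
time: 6.95
position: [0.5969, 0.3498, 0.1779]
tool_rot: [0.976, 0.219, 0.012, 0.012]
ft_force: [-0.1, -0.0, -3.4]
grip_width: 0.0249
```

```bash
python3 chk.py
```

```text
[0.5969 0.3498 0.1779] yaw 25.32 tool z [ 0.028 -0.018 -0.999] [-0.1 -0.  -3.4] 6.95 0.0249
```

carry_out(
  steps=[
    [[0,-2,0],-5,1],
    [[0,-3,0],-6,1],
    [[0,-4,0],-6,1],
    [[0,-4,0],-6,1],
    [[0,-4,0],-6,1],
    [[0,-4,0],-6,1],
    [[0,-4,0],-6,1],
    [[0,-4,0],-4,1],
    [[0,-2,0],0,1],
    [[0,0,0],0,1],
  ],
)

```text
time: 7.95
position: [0.5884, 0.0298, 0.165]
tool_rot: [0.983, -0.185, -0.003, 0.016]
ft_force: [-0.3, 0.1, -2.9]
grip_width: 0.0253
```

```bash
python3 chk.py
```

```text
[0.5884 0.0298 0.165 ] yaw -21.36 tool z [-0.012 -0.03  -0.999] [-0.3  0.1 -2.9] 7.95 0.0253
```

carry_out(
  steps=[
    [[0.3,-0.6,-0.5],-0.3,1],
    [[0.2,-0.6,-0.5],0,1],
    [[0,0,0],0,1],
    [[0,0,0],0,1],
  ],
)

```text
time: 8.35
position: [0.5926, 0.0191, 0.1516]
tool_rot: [0.982, -0.187, -0.005, 0.015]
ft_force: [-0.3, 0.4, -3.9]
grip_width: 0.0253
```

```bash
python3 chk.py; python3 - <<'E'
from h import *
w=cams.camera('wrist')['pixels']; s=cams.camera('scene')['pixels']
im=np.zeros((600,800,3),np.uint8); im[:300,:800]=cv2.resize(w,(800,600))[150:450]
im[300:,:400]=cv2.resize(s[190:310,260:420],(400,300)); d=cams.camera('side')['pixels']; im[300:,400:]=cv2.resize(d[180:300,240:400],(400,300))
cv2.imwrite('pics/f1.png',im[:,:,::-1])
E
```

```text
[0.5926 0.0191 0.1516] yaw -21.6 tool z [-0.016 -0.028 -0.999] [-0.3  0.4 -3.9] 8.35 0.0253
```

View pics/f1.png

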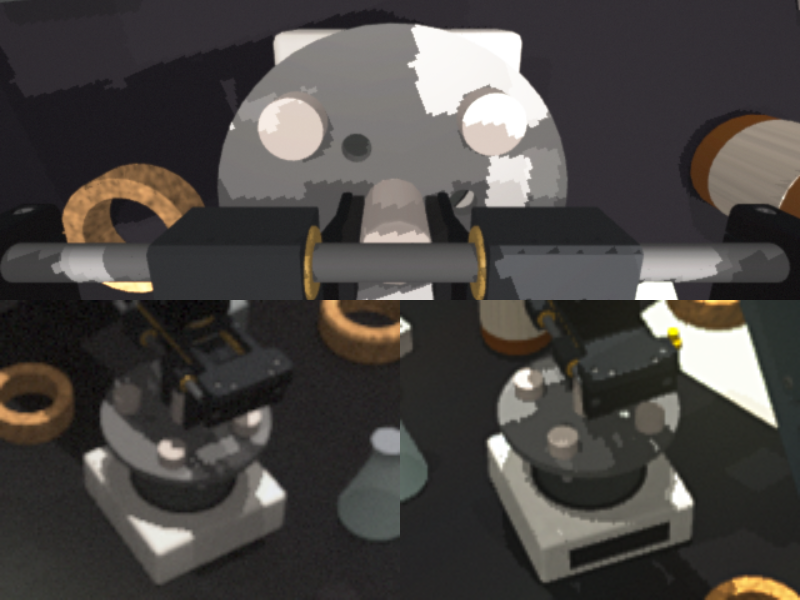

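The wrist view shows the held disc, with pads at (233,222) and (395,219) and a hole at (285,238) in full-frame pixels. I check its phase.

```bash
python3 - <<'E'
from h import *
c=cams.camera('wrist'); o=robot.get_obs(); z=o['position'][2]-.0372; t=o['position']
p1=onz(c,232.8,222.4,z+.022);p2=onz(c,395,219,z+.022);h=onz(c,285,237.6,z+.008)
a=lambda p,q:np.degrees(np.arctan2(p[1]-q[1],p[0]-q[0]))
print(p1,p2,h)
# two pads 90deg apart: centre
m=(p1+p2)/2; d=p2-p1; L=np.hypot(*d[:2]); print('L',L,'exp',.0764)
n=np.array([d[1],-d[0],0])/L; ctr=m+n*.0382
print('ctr',ctr,'pads ang',a(p1,ctr),a(p2,ctr),'hole ang',a(h,ctr),'r',np.hypot(*(h-ctr)[:2]),'tcp',t)
E
```

```text
[0.57038659 0.06848648 0.13708925] [0.64194176 0.04199813 0.13708925] [0.58739948 0.04890018 0.12308925]
L 0.07630055887118613 exp 0.0764
ctr [0.59290274 0.01941809 0.13708925] pads ang 114.64910243218701 24.723726339627234 hole ang 100.57341617641751 r 0.029991326132353398 tcp [0.59271574 0.01901173 0.15228925]
```

carry_out(
  steps=[
    [[0.1,-0.1,-0.8],-0.3,1],
    [[0,0,-0.8],0,1],
    [[0,0,-0.5],0,1],
    [[0,0,0],0,1],
    [[0,0,0],0,1],
  ],
)

```text
time: 9.05
position: [0.5937, 0.0188, 0.1295]
tool_rot: [0.982, -0.189, -0.005, 0.015]
ft_force: [-0.3, -0.5, -3.0]
grip_width: 0.0247
```

```bash
python3 chk.py
```

```text
[0.5937 0.0188 0.1295] yaw -21.85 tool z [-0.015 -0.028 -0.999] [-0.3 -0.5 -3. ] 9.05 0.0247
```

carry_out(
  steps=[
    [[0,-0.1,-0.4],0,1],
    [[0,0,-0.5],0,1],
    [[0,0,-0.5],0,1],
    [[0,0,0],0,1],
    [[0,0,0],0,1],
  ],
)

```text
time: 9.55
position: [0.5939, 0.0175, 0.1144]
tool_rot: [0.982, -0.19, -0.005, 0.015]
ft_force: [-0.3, 0.2, -2.8]
grip_width: 0.0252
```

```bash
python3 chk.py
```

```text
[0.5939 0.0175 0.1144] yaw -21.87 tool z [-0.015 -0.028 -0.999] [-0.3  0.2 -2.8] 9.55 0.0252
```

Underside is about 77 mm with no added force, so the studs are in the holes.

carry_out(
  steps=[
    [[0,0,-0.5],0,1],
    [[0,0,-0.4],0,1],
    [[0,0,-0.3],0,1],
    [[0,0,0],0,1],
  ],
)

```text
time: 9.95
position: [0.5941, 0.0175, 0.1016]
tool_rot: [0.982, -0.19, -0.004, 0.015]
ft_force: [-0.2, -0.9, -3.1]
grip_width: 0.0254
```

```bash
python3 chk.py
```

```text
[0.5941 0.0175 0.1016] yaw -21.87 tool z [-0.014 -0.028 -0.999] [-0.2 -0.9 -3.1] 9.95 0.0254
```

carry_out(
  steps=[
    [[0,0,-0.2],0,1],
    [[0,0,0],0,1],
    [[0,0,0],0,0.7],
    [[0,0,0],0,0.55],
    [[0,0,0],0,0.45],
    [[0,0,0],0,0.45],
    [[0,0,1],0,0.45],
    [[0,0,2],0,0.45],
    [[0,0,3],0,0.45],
    [[0,0,4],0,0],
  ],
)

```text
time: 10.95
position: [0.5875, 0.0196, 0.2003]
tool_rot: [0.982, -0.19, -0.013, 0.015]
ft_force: [0.8, -0.4, 0.7]
grip_width: 0.0506
```

carry_out(
  steps=[
    [[0,-4,4],0,0],
    [[-1,-4,3],0,0],
    [[-2,-4,0],0,0],
    [[-2,-4,0],0,0],
    [[-2,-4,0],0,0],
    [[-2,-4,0],0,0],
    [[-2,-4,0],0,0],
    [[-2,-4,0],0,0],
    [[0,0,0],0,0],
  ],
)

```text
time: 11.85
position: [0.4643, -0.3123, 0.289]
tool_rot: [0.982, -0.187, 0.013, 0.025]
ft_force: [-0.3, 0.3, 0.2]
grip_width: 0.0872
```

```bash
python3 chk.py; python3 - <<'E'
from h import *
w=snap('wrist'); np.save('w3.npy',w,allow_pickle=True); s=cams.camera('scene')['pixels']
im=np.zeros((480,800,3),np.uint8); im[:360,:480]=cv2.resize(w['pixels'],(480,360))
im[:240,480:]=cv2.resize(s[200:310,270:417],(320,240)); d=cams.camera('side')['pixels']; im[240:,480:]=cv2.resize(d[190:300,240:387],(320,240))
cv2.imwrite('pics/f2.png',im[:,:,::-1])
E
```

```text
[ 0.4643 -0.3123  0.289 ] yaw -21.51 tool z [ 0.017 -0.053 -0.998] [-0.3  0.3  0.2] 11.85 0.0872
```

View pics/f2.png

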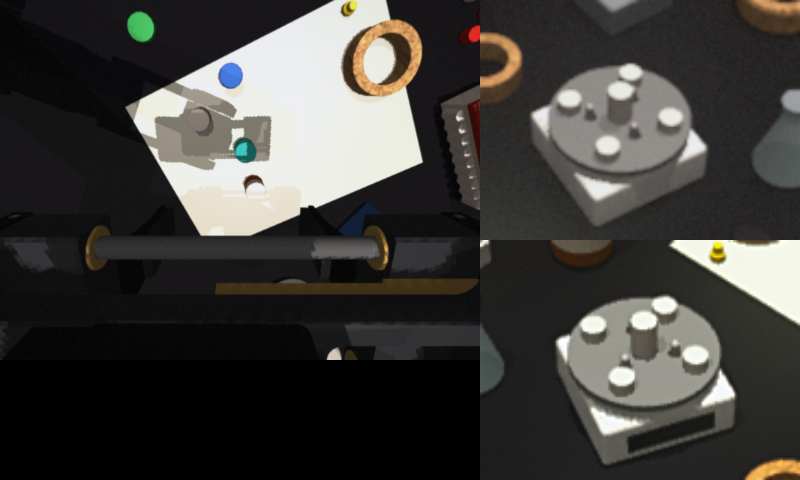

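The disc is seated, with the studs showing through it in both fixed views. Now the pots: pot A's cap is at about (267,158) and pot B's at about (337,245) in wrist pixels.

```bash
python3 - <<'E'
from m import *
w=np.load('w3.npy',allow_pickle=True).item()
s=cams.camera('scene'); d=cams.camera('side')
for p in [(267,158),(337,245),(308,100),(326,200)]: print('wrist',onz(w,*p,.042).round(4))
for n,p in dict(A=(200,300.5),B=(161,354)).items(): print('scene',n,onz(s,*p,.042).round(4))
# pads in scene
g=s['pixels'].min(2); hub=np.array([.5937,.0176])
for u,v in blobs(s,g>120,20,300,(285,220,380,280)): print(u,v, onz(s,*u,.084).round(4))
gd=d['pixels'].min(2)
for u,v in blobs(d,gd>150,20,300,(270,210,352,265)): print('side',u,v, onz(d,*u,.084).round(4))
for a in (24.5,114.5,-65.5,-155.5): 
  P=hub+.054*np.array([np.cos(np.radians(a)),np.sin(np.radians(a))]); print(a,P.round(4),np.round(proj(s,(*P,.084)),1),np.round(proj(d,(*P,.084)),1))
E
```

```text
wrist [ 0.4399 -0.2524  0.042 ]
wrist [ 0.4763 -0.3775  0.042 ]
wrist [ 0.5043 -0.2138  0.042 ]
wrist [ 0.4837 -0.3209  0.042 ]
scene A [ 0.4373 -0.2492  0.042 ]
scene B [ 0.4762 -0.3856  0.042 ]
side [324.2 219.4] 75 [ 0.618  -0.0305  0.084 ]
side [314.8 226.1] 89 [ 0.6164 -0.001   0.084 ]
side [291.7 228. ] 86 [0.6455 0.0393 0.084 ]
side [278.2 238.1] 46 [0.6417 0.0805 0.084 ]
side [338.5 241.8] 89 [ 0.5479 -0.0046  0.084 ]
side [304.7 251.8] 92 [0.5743 0.0669 0.084 ]
side [348.1 259.1] 74 [0.4991 0.0162 0.084 ]
24.5 [0.6428 0.04  ] [356.6 253.5] [292.3 228.8]
114.5 [0.5713 0.0667] [338.1 232.9] [305.8 252.5]
-65.5 [ 0.6161 -0.0315] [327.7 266.7] [325.1 219.6]
-155.5 [ 0.5446 -0.0048] [309.9 245.1] [339.7 242.6]
```

carry_out(
  steps=[
    [[-0.9,2,-3],0,0.3],
    [[-0.9,2,-4],0,0.3],
    [[-0.8,2.2,-4],0,0.3],
    [[0,0,-4],0,0.3],
    [[0,0,-3],0,0.3],
    [[0,0,-1],0,0.3],
    [[0,0,0],0,0.3],
    [[0,0,0],0,0.3],
  ],
)

```text
time: 12.9
position: [0.447, -0.2325, 0.0972]
tool_rot: [0.984, -0.173, 0.018, 0.025]
ft_force: [-0.3, 0.7, 0.7]
grip_width: 0.0608
```

```bash
python3 chk.py; python3 - <<'E'
from h import *
w=snap('wrist'); s=cams.camera('scene')['pixels']
im=np.zeros((480,800,3),np.uint8); im[:360,:480]=cv2.resize(w['pixels'],(480,360))
im[:240,480:]=cv2.resize(s[270:390,130:290],(320,240)); d=cams.camera('side')['pixels']; im[240:,480:]=cv2.resize(d[160:280,380:540],(320,240))
cv2.imwrite('pics/p1.png',im[:,:,::-1])
E
```

```text
[ 0.447  -0.2325  0.0972] yaw -19.92 tool z [ 0.028 -0.056 -0.998] [-0.3  0.7  0.7] 12.9 0.0608
```

View pics/p1.png

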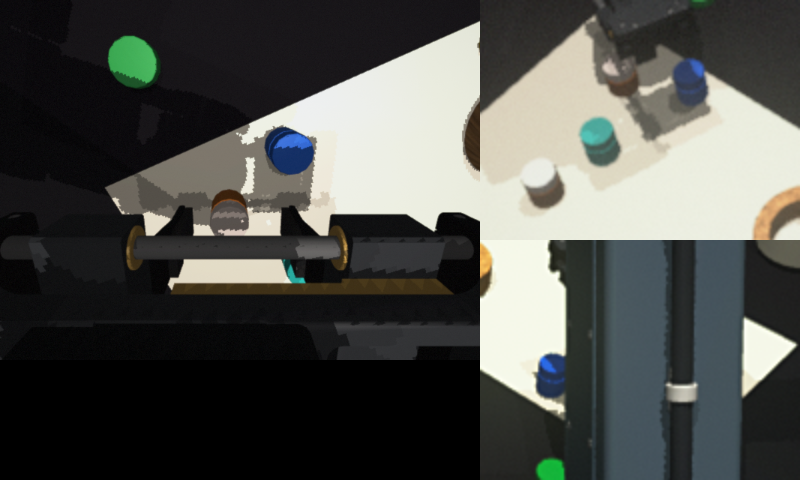

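```bash
python3 - <<'E'
from h import *
w=cams.camera('wrist')
for p in [(305,294),(287,294),(325,294)]: print(onz(w,*p,.042).round(4))
E
```

```text
[ 0.4363 -0.252   0.042 ]
[ 0.4257 -0.2478  0.042 ]
[ 0.4483 -0.2567  0.042 ]
```

carry_out(
  steps=[
    [[-0.45,-0.9,-0.8],0,0.3],
    [[-0.45,-0.9,-0.8],0,0.3],
    [[0,0,0],0,0.3],
    [[0,0,0],0,0.3],
  ],
)

```text
time: 13.5
position: [0.4382, -0.2551, 0.0827]
tool_rot: [0.984, -0.175, 0.022, 0.027]
ft_force: [-0.6, 0.2, 0.7]
grip_width: 0.0605
```

```bash
python3 chk.py
```

```text
[ 0.4382 -0.2551  0.0827] yaw -20.07 tool z [ 0.033 -0.061 -0.998] [-0.6  0.2  0.7] 13.5 0.0605
```

carry_out(
  steps=[
    [[0,0.2,-1.2],0,0.3],
    [[0,0.2,-1.3],0,0.3],
    [[0,0,-1.3],0,0.3],
    [[0,0,-1.2],0,0.3],
    [[0,0,0],0,0.3],
    [[0,0,0],0,0.3],
  ],
)

```text
time: 14.1
position: [0.4382, -0.2524, 0.0311]
tool_rot: [0.984, -0.176, 0.022, 0.027]
ft_force: [-0.3, 0.5, -0.6]
grip_width: 0.0607
```

```bash
python3 chk.py
```

```text
[ 0.4382 -0.2524  0.0311] yaw -20.22 tool z [ 0.034 -0.062 -0.998] [-0.3  0.5 -0.6] 14.1 0.0607
```

carry_out(
  steps=[
    [[0,0,0],0,0.5],
    [[0,0,0],0,0.7],
    [[0,0,0],0,0.9],
    [[0,0,0],0,0.9],
    [[0,0,0],0,0.9],
    [[0,0,1.5],0,0.9],
    [[0,0,2.5],0,0.9],
    [[0,0,2.5],0,0.9],
    [[0,0,2.5],0,0.9],
    [[0,0,2.5],0,0.9],
  ],
  squeeze=20,
)

```text
time: 15.1
position: [0.4361, -0.2507, 0.1481]
tool_rot: [0.984, -0.176, 0.019, 0.026]
ft_force: [0.3, -0.8, -0.6]
grip_width: 0.0339
```

```bash
python3 chk.py
```

```text
[ 0.4361 -0.2507  0.1481] yaw -20.24 tool z [ 0.029 -0.057 -0.998] [ 0.3 -0.8 -0.6] 15.1 0.0339
```

carry_out(
  steps=[
    [[0.5,1.5,0.5],0,0.9],
    [[1.1,2.5,0.5],0,0.9],
    [[1.1,2.5,0.5],0,0.9],
    [[1.1,2.5,0],0,0.9],
    [[1.1,2.5,0],0,0.9],
    [[1.1,2.5,0],0,0.9],
    [[1.1,2.5,0],0,0.9],
    [[1.1,2.5,0],0,0.9],
    [[1.1,2.5,0],0,0.9],
    [[0,0,0],0,0.9],
  ],
)

```text
time: 16.1
position: [0.533, -0.0296, 0.1694]
tool_rot: [0.983, -0.178, 0.025, 0.028]
ft_force: [0.2, -0.6, -0.4]
grip_width: 0.0338
```

```bash
python3 chk.py
```

```text
[ 0.533  -0.0296  0.1694] yaw -20.47 tool z [ 0.04  -0.064 -0.997] [ 0.2 -0.6 -0.4] 16.1 0.0338
```

carry_out(
  steps=[
    [[0.6,1.1,-0.8],0,0.9],
    [[0.5,1,-0.8],0,0.9],
    [[0,0,-0.8],0,0.9],
    [[0,0,-0.8],0,0.9],
    [[0,0,0],0,0.9],
    [[0,0,0],0,0.9],
  ],
)

```text
time: 16.7
position: [0.5427, -0.0087, 0.133]
tool_rot: [0.983, -0.179, 0.023, 0.029]
ft_force: [-0.5, -0.2, -0.5]
grip_width: 0.0337
```

```bash
python3 chk.py;  python3 - <<'E'
from h import *
w=snap('wrist'); s=cams.camera('scene')['pixels']
im=np.zeros((480,800,3),np.uint8); im[:360,:480]=cv2.resize(w['pixels'],(480,360))
im[:240,480:]=cv2.resize(s[200:310,270:417],(320,240)); d=cams.camera('side')['pixels']; im[240:,480:]=cv2.resize(d[190:300,240:387],(320,240))
cv2.imwrite('pics/p2.png',im[:,:,::-1])
E
```

```text
[ 0.5427 -0.0087  0.133 ] yaw -20.55 tool z [ 0.035 -0.065 -0.997] [-0.5 -0.2 -0.5] 16.7 0.0337
```

View pics/p2.png

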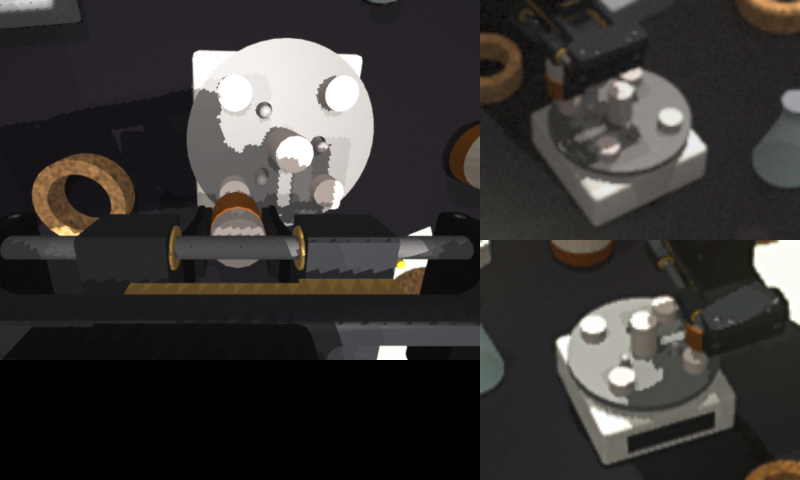

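```bash
python3 - <<'E'
from h import *
w=cams.camera('wrist')
P=[onz(w,*p,.084) for p in [(313.5,123),(451,123),(438,257)]]
for p in P: print(p.round(4))
print('4th',(P[0]+P[2]-P[1]).round(4),'ctr',((P[0]+P[2])/2).round(4))
E
```

```text
[0.5737 0.0672 0.084 ]
[0.6427 0.0413 0.084 ]
[ 0.6176 -0.0317  0.084 ]
4th [ 0.5485 -0.0058  0.084 ] ctr [0.5956 0.0177 0.084 ]
```

carry_out(
  steps=[
    [[0.2,0.2,-0.5],0,0.9],
    [[0,0.1,-0.5],0,0.9],
    [[0,0,-0.3],0,0.9],
    [[0,0,0],0,0.9],
    [[0,0,0],0,0.9],
  ],
)

```text
time: 17.4
position: [0.5458, -0.0056, 0.1204]
tool_rot: [0.983, -0.179, 0.025, 0.029]
ft_force: [-0.0, 0.9, -0.4]
grip_width: 0.0339
```

```bash
python3 chk.py
```

```text
[ 0.5458 -0.0056  0.1204] yaw -20.56 tool z [ 0.038 -0.065 -0.997] [-0.   0.9 -0.4] 17.4 0.0339
```

carry_out(
  steps=[
    [[0.05,0,-0.3],0,0.9],
    [[0,0,-0.15],0,0.9],
    [[0,0,0],0,0.9],
    [[0,0,0],0,0.9],
  ],
)

```text
time: 17.8
position: [0.5466, -0.0056, 0.1167]
tool_rot: [0.983, -0.179, 0.025, 0.029]
ft_force: [0.8, -0.1, -0.5]
grip_width: 0.0341
```

```bash
python3 chk.py
```

```text
[ 0.5466 -0.0056  0.1167] yaw -20.55 tool z [ 0.039 -0.066 -0.997] [ 0.8 -0.1 -0.5] 17.8 0.0341
```

Lower another 1.5 mm, then release gradually to 60 mm and rise.

carry_out(
  steps=[
    [[0,0,-0.15],0,0.9],
    [[0,0,0],0,0.9],
    [[0,0,0],0,0.55],
    [[0,0,0],0,0.45],
    [[0,0,0],0,0.4],
    [[0,0,0],0,0.4],
    [[0,0,1.5],0,0.4],
    [[0,0,2.5],0,0.4],
    [[0,0,3],0,0.3],
    [[0,0,0],0,0.3],
  ],
)

```text
time: 18.8
position: [0.5458, -0.0059, 0.1865]
tool_rot: [0.983, -0.179, 0.023, 0.029]
ft_force: [0.6, -0.4, -0.6]
grip_width: 0.0587
```

carry_out(
  steps=[
    [[-0.7,-3.5,0],0,0.3],
    [[-0.7,-3.5,0],0,0.3],
    [[-0.7,-3.5,0],0,0.3],
    [[-0.7,-3.5,0],0,0.3],
    [[-0.7,-3.5,0],0,0.3],
    [[-0.7,-3.5,0],0,0.3],
    [[-0.7,-3.5,0],0,0.3],
    [[-0.7,-3.5,0],0,0.3],
    [[-0.7,-3.5,0],0,0.3],
    [[0,0,0],0,0.3],
  ],
)

```text
time: 19.8
position: [0.4771, -0.3304, 0.1801]
tool_rot: [0.984, -0.176, 0.021, 0.028]
ft_force: [-0.4, 0.5, 0.4]
grip_width: 0.0611
```

```bash
python3 chk.py; python3 - <<'E'
from h import *
w=snap('wrist'); np.save('w4.npy',w,allow_pickle=True); s=cams.camera('scene')['pixels']
im=np.zeros((480,800,3),np.uint8); im[:360,:480]=cv2.resize(w['pixels'],(480,360))
im[:240,480:]=cv2.resize(s[200:310,270:417],(320,240)); d=cams.camera('side')['pixels']; im[240:,480:]=cv2.resize(d[190:300,240:387],(320,240))
im[360:,:160]=cv2.resize(s[330:390,130:210],(160,120))
cv2.imwrite('pics/p3.png',im[:,:,::-1])
E
```

```text
[ 0.4771 -0.3304  0.1801] yaw -20.26 tool z [ 0.032 -0.062 -0.998] [-0.4  0.5  0.4] 19.8 0.0611
```

View pics/p3.png

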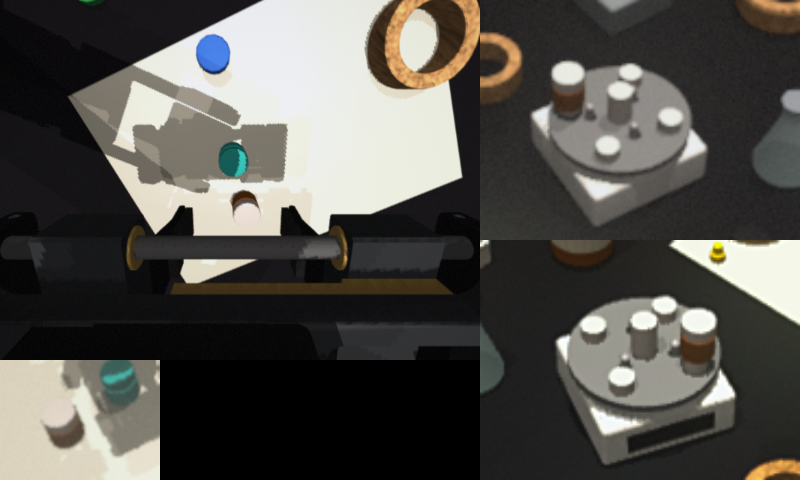

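Pot A stands upright on its pad in both fixed views. Pot B's cap is at about (328,276) in wrist pixels.

```bash
python3 - <<'E'
from h import *
w=np.load('w4.npy',allow_pickle=True).item(); print(onz(w,328,277,.042).round(4))
s=cams.camera('scene'); print(onz(s,160.5,353.5,.042).round(4))
E
```

```text
[ 0.4778 -0.3825  0.042 ]
[ 0.4745 -0.3855  0.042 ]
```

Target is (0.477,-0.384).

carry_out(
  steps=[
    [[0,-1.7,-1.5],0,0.3],
    [[0,-1.8,-2.2],0,0.3],
    [[0,-1.8,-2.2],0,0.3],
    [[0,0,-2],0,0.3],
    [[0,0,-1],0,0.3],
    [[0,0,0],0,0.3],
    [[0,0,0],0,0.3],
  ],
)

```text
time: 20.7
position: [0.4808, -0.3673, 0.089]
tool_rot: [0.986, -0.167, 0.02, 0.024]
ft_force: [0.2, 0.1, -0.5]
grip_width: 0.061
```

```bash
python3 chk.py
```

```text
[ 0.4808 -0.3673  0.089 ] yaw -19.14 tool z [ 0.031 -0.055 -0.998] [ 0.2  0.1 -0.5] 20.7 0.061
```

carry_out(
  steps=[
    [[-0.2,-0.8,-0.7],0,0.3],
    [[-0.2,-0.8,-0.7],0,0.3],
    [[0,0,-1],0,0.3],
    [[0,0,0],0,0.3],
    [[0,0,0],0,0.3],
  ],
)

```text
time: 21.2
position: [0.4779, -0.3852, 0.0659]
tool_rot: [0.986, -0.166, 0.022, 0.026]
ft_force: [-0.2, -1.2, -0.2]
grip_width: 0.061
```

```bash
python3 chk.py
```

```text
[ 0.4779 -0.3852  0.0659] yaw -19.06 tool z [ 0.034 -0.058 -0.998] [-0.2 -1.2 -0.2] 21.2 0.061
```

carry_out(
  steps=[
    [[0,0.05,-1.1],0,0.3],
    [[0,0,-1.2],0,0.3],
    [[0,0,-1],0,0.3],
    [[0,0,0],0,0.3],
    [[0,0,0],0,0.5],
    [[0,0,0],0,0.7],
    [[0,0,0],0,0.9],
    [[0,0,0],0,0.9],
    [[0,0,0],0,0.9],
  ],
)

```text
time: 22.1
position: [0.4779, -0.3842, 0.03]
tool_rot: [0.986, -0.166, 0.022, 0.026]
ft_force: [0.6, 0.7, -1.6]
grip_width: 0.0341
```

```bash
python3 chk.py
```

```text
[ 0.4779 -0.3842  0.03  ] yaw -19.04 tool z [ 0.034 -0.058 -0.998] [ 0.6  0.7 -1.6] 22.1 0.0341
```

carry_out(
  steps=[
    [[0,0,1.5],0,0.9],
    [[0,0,2.5],0,0.9],
    [[0,0,2.5],0,0.9],
    [[0,0,2.5],0,0.9],
    [[0,0,2.5],0,0.9],
    [[0,0,2.5],0,0.9],
    [[0,0,0.8],0,0.9],
    [[1.5,2.5,0],0,0.9],
    [[1.5,3,0],0,0.9],
    [[1.5,3,0],0,0.9],
  ],
)

```text
time: 23.1
position: [0.522, -0.3012, 0.1925]
tool_rot: [0.985, -0.17, 0.025, 0.029]
ft_force: [1.2, -0.4, -0.3]
grip_width: 0.0339
```

```bash
python3 chk.py
```

```text
[ 0.522  -0.3012  0.1925] yaw -19.48 tool z [ 0.04  -0.066 -0.997] [ 1.2 -0.4 -0.3] 23.1 0.0339
```

carry_out(
  steps=[
    [[1.2,3.3,0],0,0.9],
    [[1.2,3.3,0],0,0.9],
    [[1.2,3.3,0],0,0.9],
    [[1.2,3.3,0],0,0.9],
    [[1.2,3.3,0],0,0.9],
    [[1.2,3.3,0],0,0.9],
    [[1.2,3.3,0],0,0.9],
    [[1.2,3.3,0],0,0.9],
    [[1.2,3.3,0],0,0.9],
    [[0,0,0],0,0.9],
  ],
)

```text
time: 24.1
position: [0.6303, 0.0131, 0.1914]
tool_rot: [0.985, -0.169, 0.023, 0.028]
ft_force: [-0.9, 0.1, -0.8]
grip_width: 0.0338
```

```bash
python3 chk.py
```

```text
[0.6303 0.0131 0.1914] yaw -19.38 tool z [ 0.036 -0.063 -0.997] [-0.9  0.1 -0.8] 24.1 0.0338
```

carry_out(
  steps=[
    [[0.7,1.3,-0.5],0,0.9],
    [[0.6,1.2,-1],0,0.9],
    [[0,0,-1.2],0,0.9],
    [[0,0,-1.2],0,0.9],
    [[0,0,-0.8],0,0.9],
    [[0,0,0],0,0.9],
    [[0,0,0],0,0.9],
  ],
)

```text
time: 24.8
position: [0.6412, 0.0372, 0.1374]
tool_rot: [0.985, -0.17, 0.02, 0.029]
ft_force: [-0.6, 0.1, 0.2]
grip_width: 0.0334
```

```bash
python3 chk.py
```

```text
[0.6412 0.0372 0.1374] yaw -19.53 tool z [ 0.029 -0.063 -0.998] [-0.6  0.1  0.2] 24.8 0.0334
```

carry_out(
  steps=[
    [[0.2,0.25,-0.6],0,0.9],
    [[0,0,-0.6],0,0.9],
    [[0,0,-0.4],0,0.9],
    [[0,0,0],0,0.9],
    [[0,0,0],0,0.9],
  ],
)

```text
time: 25.3
position: [0.6441, 0.0388, 0.1211]
tool_rot: [0.985, -0.171, 0.021, 0.029]
ft_force: [-0.4, 0.4, -0.0]
grip_width: 0.0336
```

```bash
python3 chk.py
```

```text
[0.6441 0.0388 0.1211] yaw -19.62 tool z [ 0.031 -0.064 -0.997] [-0.4  0.4 -0. ] 25.3 0.0336
```

carry_out(
  steps=[
    [[0,0.1,-0.35],0,0.9],
    [[0,0,-0.25],0,0.9],
    [[0,0,-0.1],0,0.9],
    [[0,0,0],0,0.9],
    [[0,0,0],0,0.9],
  ],
)

```text
time: 25.8
position: [0.6445, 0.0401, 0.1142]
tool_rot: [0.985, -0.171, 0.021, 0.029]
ft_force: [0.3, 0.4, -0.8]
grip_width: 0.034
```

```bash
python3 chk.py
```

```text
[0.6445 0.0401 0.1142] yaw -19.6 tool z [ 0.032 -0.064 -0.997] [ 0.3  0.4 -0.8] 25.8 0.034
```

carry_out(
  steps=[
    [[0,0,0],0,0.55],
    [[0,0,0],0,0.45],
    [[0,0,0],0,0.4],
    [[0,0,0],0,0.4],
    [[0,0,1.5],0,0.4],
    [[0,0,2.5],0,0.4],
    [[0,0,3],0,0.4],
    [[0,0,2],0,0.4],
  ],
)

```text
time: 26.6
position: [0.6425, 0.0401, 0.2069]
tool_rot: [0.985, -0.171, 0.018, 0.029]
ft_force: [0.2, -1.1, 0.1]
grip_width: 0.0521
```

carry_out(
  steps=[
    [[-2.8,1.2,1],3,0.4],
    [[-2.8,1.2,0],3,0.4],
    [[-2.8,1.2,0],3,0.4],
    [[-2.8,1.2,0],3,0.4],
    [[-2.8,1.2,0],3,0.4],
    [[-2.8,1.2,0],3,0.4],
    [[-2.8,1.2,0],2,0.4],
    [[0,0,0],0,0.4],
  ],
)

```text
time: 27.4
position: [0.4448, 0.1253, 0.2325]
tool_rot: [0.999, 0.009, 0.036, 0.023]
ft_force: [0.3, -0.8, -0.6]
grip_width: 0.0521
```

```bash
python3 chk.py; python3 - <<'E'
from h import *
w=snap('wrist'); np.save('w5.npy',w,allow_pickle=True); s=cams.camera('scene')['pixels']
uv=np.round(proj(w,(.448,.231,.08))).astype(int); print(uv)
W=w['pixels']; x0=max(0,min(480,uv[0]-80)); y0=max(0,min(360,uv[1]-60)); print(x0,y0)
im=np.zeros((480,800,3),np.uint8); im[:360,:480]=cv2.resize(W[y0:y0+120,x0:x0+160],(480,360),interpolation=cv2.INTER_CUBIC)
im[:240,480:]=cv2.resize(s[200:310,270:417],(320,240)); d=cams.camera('side')['pixels']; im[240:,480:]=cv2.resize(d[190:300,240:387],(320,240))
cv2.imwrite('pics/d1.png',im[:,:,::-1])
E
```

```text
[0.4448 0.1253 0.2325] yaw 1.13 tool z [ 0.072 -0.045 -0.996] [ 0.3 -0.8 -0.6] 27.4 0.0521
[309  92]
229 32
```

View pics/d1.png

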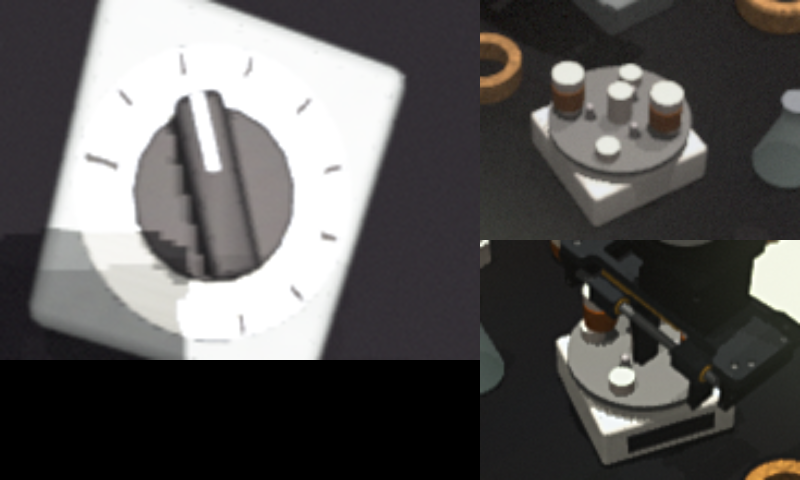

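The dial pointer is at the third tick, two clicks from the long tick at left (100,160). The target is tick 5 at (332,169). Both pots stand on their pads.

```bash
python3 - <<'E'
from h import *
w=np.load('w5.npy',allow_pickle=True).item()
f=lambda p,z:onz(w,229+p[0]/3-.33,32+p[1]/3-.33,z)
T=np.array([f(p,.046)[:2] for p in [(100,160),(125,98),(183,63),(249,66),(303,106),(332,169),(328,236),(297,293),(240,323)]])
c=np.linalg.lstsq(np.c_[2*T,np.ones(9)],(T**2).sum(1),rcond=None)[0][:2]
print('c',c.round(4),np.linalg.norm(T-c,axis=1).round(4),np.degrees(np.arctan2(*(T-c).T[::-1])).round(1))
a,b=f((202,97),.085),f((230,272),.085); print((a+b)/2, np.linalg.norm(a-b),np.degrees(np.arctan2(a[1]-b[1],a[0]-b[0])))
# white line top
a,b=f((200,95),.085),f((213,170),.085);print(a,b,np.degrees(np.arctan2(a[1]-b[1],a[0]-b[0])))
E
```

```text
c [0.4426 0.2291] [0.0347 0.0364 0.0363 0.0361 0.0356 0.0354 0.0353 0.0363 0.0362] [164.5 135.2 104.9  74.9  44.9  14.1 -16.2 -46.4 -77.6]
[0.44170916 0.22891497 0.085     ] 0.04218415974778156 100.18232067785983
[0.43747743 0.25011186 0.085     ] [0.44082111 0.2328809  0.085     ] 100.98181781407354
```

```bash
python3 - <<'E'
from h import *
s=cams.camera('scene'); d=cams.camera('side')
for z in (.046,.055): print(onz(s,335.5,188.5,z).round(4), onz(d,289,346.8,z).round(4))
print(tri(s,(335.5,188.5),d,(289,346.8)))
w=np.load('w2.npy',allow_pickle=True).item()
g=cv2.resize(w['pixels'][135:255,140:260],None,fx=4,fy=4,interpolation=cv2.INTER_CUBIC)
D=d['pixels'][310:390,245:335]; g2=cv2.resize(D,(405,360),interpolation=cv2.INTER_CUBIC)
im=np.zeros((480,800,3),np.uint8); im[:480,:480]=g; im[:,480:][:284]=cv2.resize(g2,(320,284)); cv2.imwrite('pics/d2.png',im[:,:,::-1])
E
```

```text
[0.4423 0.2307 0.046 ] [0.4403 0.2296 0.046 ]
[0.4487 0.2218 0.055 ] [0.4354 0.2337 0.055 ]
(array([0.44135708, 0.23012333, 0.04573693]), np.float64(0.0022319254002039135))
```

View pics/d2.png

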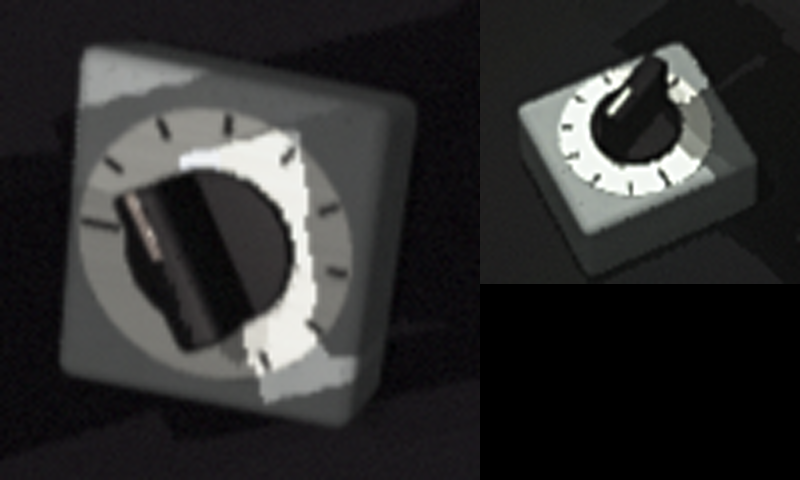

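Dial centre is (0.4424,0.2293) and the bar lies at 104.7°, so the jaws need yaw 14.7°.

carry_out(
  steps=[
    [[0,2,0],4,0.5],
    [[0,2.5,-1.5],4,0.5],
    [[0,2.5,-2],4,0.5],
    [[0,2.5,-2],1.5,0.5],
    [[0,0,-2],0,0.5],
    [[0,0,-1],0,0.5],
    [[0,0,0],0,0.5],
    [[0,0,0],0,0.5],
  ],
)

```text
time: 28.45
position: [0.4634, 0.2201, 0.1456]
tool_rot: [0.991, 0.124, 0.047, 0.018]
ft_force: [-0.8, 0.4, -0.0]
grip_width: 0.0432
```

```bash
python3 chk.py
```

```text
[0.4634 0.2201 0.1456] yaw 14.44 tool z [ 0.098 -0.024 -0.995] [-0.8  0.4 -0. ] 28.45 0.0432
```

Tilt has grown to about 5.6°. I test whether a quick outward and upward move followed by a slow return takes it out.

carry_out(
  steps=[
    [[2,0,4],0,0.5],
    [[2,0,4],0,0.5],
    [[2,0,4],0,0.5],
    [[0,0,0],0,0.5],
    [[0,0,0],0,0.5],
  ],
)

```text
time: 28.95
position: [0.5254, 0.2168, 0.2741]
tool_rot: [0.991, 0.122, 0.049, 0.018]
ft_force: [0.8, 0.2, -1.0]
grip_width: 0.0435
```

```bash
python3 chk.py
```

```text
[0.5254 0.2168 0.2741] yaw 14.14 tool z [ 0.101 -0.024 -0.995] [ 0.8  0.2 -1. ] 28.95 0.0435
```

carry_out(
  steps=[
    [[-1.2,0.1,-1],0,0.5],
    [[-1.2,0.1,-1],0,0.5],
    [[-1.2,0.1,-1],0,0.5],
    [[-1.2,0.1,-1],0,0.5],
    [[-1.2,0.1,-1],0,0.5],
    [[-0.5,0.1,-1],0,0.5],
    [[-0.5,0.1,-1],0,0.5],
    [[-0.5,0.1,-1],0,0.5],
    [[0,0,-1],0,0.5],
    [[0,0,0],0,0.5],
  ],
)

```text
time: 29.95
position: [0.4365, 0.2197, 0.176]
tool_rot: [0.992, 0.12, 0.041, 0.019]
ft_force: [-0.5, -0.2, -0.8]
grip_width: 0.0433
```

```bash
python3 chk.py
```

```text
[0.4365 0.2197 0.176 ] yaw 13.86 tool z [ 0.085 -0.028 -0.996] [-0.5 -0.2 -0.8] 29.95 0.0433
```

carry_out(
  steps=[
    [[0,0.3,-1],0,0.5],
    [[0,0.3,-1.2],0,0.5],
    [[0,0.3,-1.2],0,0.5],
    [[0,0,-1.2],0,0.5],
    [[0,0,-1.2],0,0.5],
    [[0,0,-1],0,0.5],
    [[0,0,0],0,0.5],
    [[0,0,0],0,0.5],
  ],
)

```text
time: 30.75
position: [0.4396, 0.2298, 0.1039]
tool_rot: [0.992, 0.119, 0.043, 0.019]
ft_force: [-0.2, -0.5, 1.7]
grip_width: 0.0436
```

```bash
python3 chk.py
```

```text
[0.4396 0.2298 0.1039] yaw 13.75 tool z [ 0.09  -0.027 -0.996] [-0.2 -0.5  1.7] 30.75 0.0436
```

carry_out(
  steps=[
    [[0.2,0,-0.7],0.9,0.5],
    [[0.1,0,-0.7],0,0.5],
    [[0,0,-0.7],0,0.5],
    [[0,0,0],0,0.5],
    [[0,0,0],0,0.5],
  ],
)

```text
time: 31.25
position: [0.4441, 0.23, 0.0822]
tool_rot: [0.991, 0.127, 0.045, 0.018]
ft_force: [-0.7, -0.5, -0.9]
grip_width: 0.0435
```

```bash
python3 chk.py; python3 - <<'E'
from h import *
s=cams.camera('scene')['pixels'];d=cams.camera('side')['pixels'];w=cams.camera('wrist')['pixels']
im=np.zeros((600,800,3),np.uint8); im[:300,:400]=cv2.resize(s[130:220,275:395],(400,300)); im[:300,400:]=cv2.resize(d[290:395,230:370],(400,300)); im[300:,:400]=cv2.resize(w,(400,300))
im[300:,400:]=cv2.resize(w[220:400,200:440],(400,300))
cv2.imwrite('pics/d3.png',im[:,:,::-1])
E
```

```text
[0.4441 0.23   0.0822] yaw 14.72 tool z [ 0.093 -0.025 -0.995] [-0.7 -0.5 -0.9] 31.25 0.0435
```

View pics/d3.png

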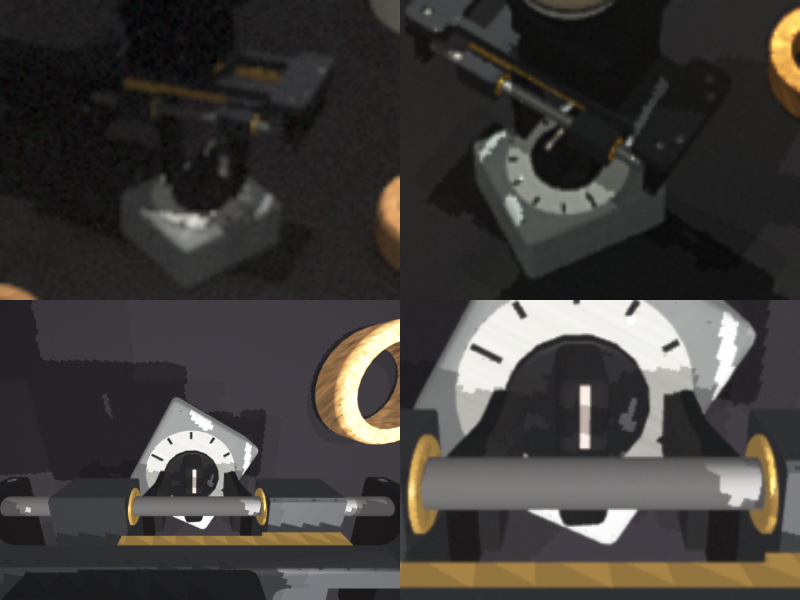

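The bar stands between the fingers and the white line is parallel to them. I close gently and turn it +60°.

carry_out(
  steps=[
    [[-0.1,0,-0.2],0,0.6],
    [[0,0,0],0,0.75],
    [[0,0,0],0,0.95],
    [[0,0,0],0,0.95],
    [[0,0,0],0,0.95],
  ],
  squeeze=12,
)

```text
time: 31.9
position: [0.4406, 0.2295, 0.0806]
tool_rot: [0.991, 0.127, 0.043, 0.019]
ft_force: [-3.0, 0.1, 1.3]
grip_width: 0.0153
```

```bash
python3 chk.py
```

```text
[0.4406 0.2295 0.0806] yaw 14.72 tool z [ 0.089 -0.026 -0.996] [-3.   0.1  1.3] 31.9 0.0153
```

carry_out(
  steps=[
    [[0,0,0],5,0.95],
    [[0,0,0],6,0.95],
    [[0,0,0],6,0.95],
    [[0,0,0],6,0.95],
    [[0,0,0],6,0.95],
    [[0,0,0],0,0.95],
  ],
)

```text
time: 32.5
position: [0.4411, 0.2292, 0.0806]
tool_rot: [0.924, 0.379, 0.046, 0.007]
ft_force: [-0.2, 1.5, 0.9]
grip_width: 0.0155
```

```bash
python3 chk.py
```

```text
[0.4411 0.2292 0.0806] yaw 44.73 tool z [ 0.091  0.022 -0.996] [-0.2  1.5  0.9] 32.5 0.0155
```

carry_out(
  steps=[
    [[0,0,0],6,0.95],
    [[0,0,0],6,0.95],
    [[0,0,0],6,0.95],
    [[0,0,0],6,0.95],
    [[0,0,0],5,0.95],
    [[0,0,0],2,0.95],
    [[0,0,0],0,0.95],
    [[0,0,0],0,0.95],
  ],
)

```text
time: 33.3
position: [0.4417, 0.2292, 0.0806]
tool_rot: [0.789, 0.613, 0.047, -0.005]
ft_force: [-0.3, -0.2, -1.6]
grip_width: 0.0148
```

```bash
python3 - <<'E'
from chk import *
print(o['moment'])
c=cams.camera('wrist'); W=c['pixels']; im=cv2.resize(W[220:400,200:440],(720,540)); cv2.imwrite('pics/d4.png',im[:,:,::-1])
E
```

```text
[0.4417 0.2292 0.0806] yaw 75.84 tool z [ 0.067  0.066 -0.996] [-0.3 -0.2 -1.6] 33.3 0.0148
[-0.17716287  0.10531492 -0.03009527]
```

View pics/d4.png

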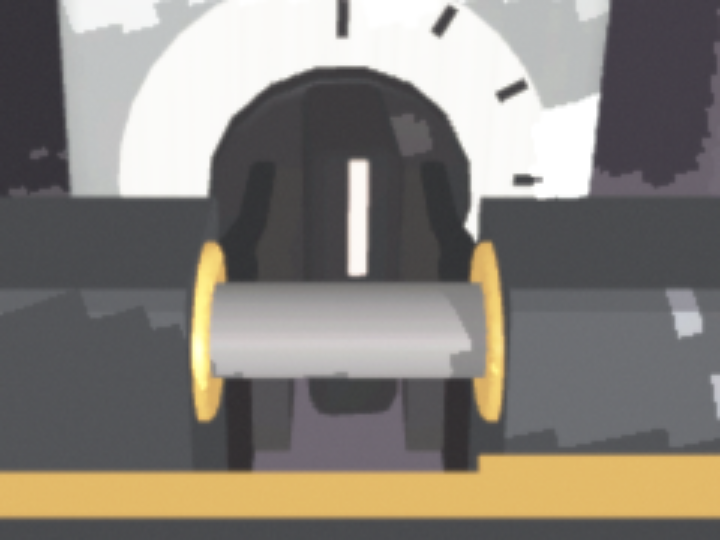

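The white line points at the long tick. I nudge 1.5° against the stop, then turn clockwise to yaw -75.3°.

carry_out(
  steps=[
    [[0,0,0],1.5,0.95],
    [[0,0,0],0,0.95],
    [[0,0,0],-6,0.95],
    [[0,0,0],-6,0.95],
    [[0,0,0],-6,0.95],
    [[0,0,0],-6,0.95],
    [[0,0,0],-6,0.95],
    [[0,0,0],-6,0.95],
    [[0,0,0],-6,0.95],
    [[0,0,0],0,0.95],
  ],
)

```text
time: 34.35
position: [0.4409, 0.2294, 0.0806]
tool_rot: [0.955, 0.292, 0.045, 0.012]
ft_force: [-0.4, -0.4, 1.1]
grip_width: 0.0149
```

```bash
python3 chk.py
```

```text
[0.4409 0.2294 0.0806] yaw 34.1 tool z [ 0.093  0.002 -0.996] [-0.4 -0.4  1.1] 34.35 0.0149
```

carry_out(
  steps=[
    [[0.05,0,0],-6,0.95],
    [[0,0,0],-6,0.95],
    [[0,0,0],-6,0.95],
    [[0,0,0],-6,0.95],
    [[0,0,0],-6,0.95],
    [[0,0,0],-6,0.95],
    [[0,0,0],-6,0.95],
    [[0,0,0],-6,0.95],
    [[0,0,0],0,0.95],
  ],
)

```text
time: 35.25
position: [0.4404, 0.23, 0.0806]
tool_rot: [0.991, -0.127, 0.035, 0.029]
ft_force: [-1.1, -1.1, 0.5]
grip_width: 0.0155
```

```bash
python3 chk.py
```

```text
[0.4404 0.23   0.0806] yaw -14.46 tool z [ 0.061 -0.066 -0.996] [-1.1 -1.1  0.5] 35.25 0.0155
```

Another 61° remains to reach -75.3°.

carry_out(
  steps=[
    [[0,0,0],-6,0.95],
    [[0,0,0],-6,0.95],
    [[0,0,0],-6,0.95],
    [[0,0,0],-6,0.95],
    [[0,0,0],-6,0.95],
    [[0,0,0],-6,0.95],
    [[0,0,0],-6,0.95],
    [[0,0,0],-6,0.95],
    [[0,0,0],0,0.95],
  ],
)

```text
time: 36.15
position: [0.4405, 0.2308, 0.0806]
tool_rot: [0.855, -0.516, 0.019, 0.039]
ft_force: [-0.6, -0.3, 1.5]
grip_width: 0.015
```

```bash
python3 chk.py
```

```text
[0.4405 0.2308 0.0806] yaw -62.1 tool z [-0.007 -0.086 -0.996] [-0.6 -0.3  1.5] 36.15 0.015
```

carry_out(
  steps=[
    [[0,0,0],-6,0.95],
    [[0,0,0],-6,0.95],
    [[0,0,0],-1.2,0.95],
    [[0,0,0],0,0.95],
    [[0,0,0],0,0.7],
    [[0,0,0],0,0.5],
    [[0,0,0],0,0.4],
    [[0,0,0],0,0.4],
  ],
)

```text
time: 36.95
position: [0.442, 0.2311, 0.0808]
tool_rot: [0.796, -0.604, 0.016, 0.038]
ft_force: [-0.3, 0.1, -0.5]
grip_width: 0.0393
```

carry_out(
  steps=[
    [[0,0,1],0,0.4],
    [[0,0,2.5],0,0.4],
    [[0,0,3],0,0.4],
    [[0,0,3],0,0.4],
    [[0,0,3],0,0.4],
    [[0,1,3],0,0.4],
    [[0,1,2],0,0.4],
    [[0,1,0],0,0.4],
    [[0,1,0],0,0.4],
    [[0,0,0],0,0.4],
  ],
)

```text
time: 37.95
position: [0.4399, 0.2721, 0.2668]
tool_rot: [0.797, -0.602, 0.016, 0.037]
ft_force: [0.5, -0.8, -0.3]
grip_width: 0.052
```

```bash
python3 - <<'E'
from chk import *
w=cams.camera('wrist'); s=cams.camera('scene')['pixels']; d=cams.camera('side')['pixels']
im=np.zeros((600,800,3),np.uint8); im[:300,:400]=cv2.resize(w['pixels'],(400,300))
im[300:,:400]=cv2.resize(d[305:395,235:355],(400,300),interpolation=cv2.INTER_CUBIC)
im[:300,400:]=cv2.resize(s[210:300,275:395],(400,300)); im[300:,400:]=cv2.resize(s,(400,300))
cv2.imwrite('pics/fin.png',im[:,:,::-1])
E
```

```text
[0.4399 0.2721 0.2668] yaw -74.09 tool z [-0.019 -0.078 -0.997] [ 0.5 -0.8 -0.3] 37.95 0.052
```

View pics/fin.png

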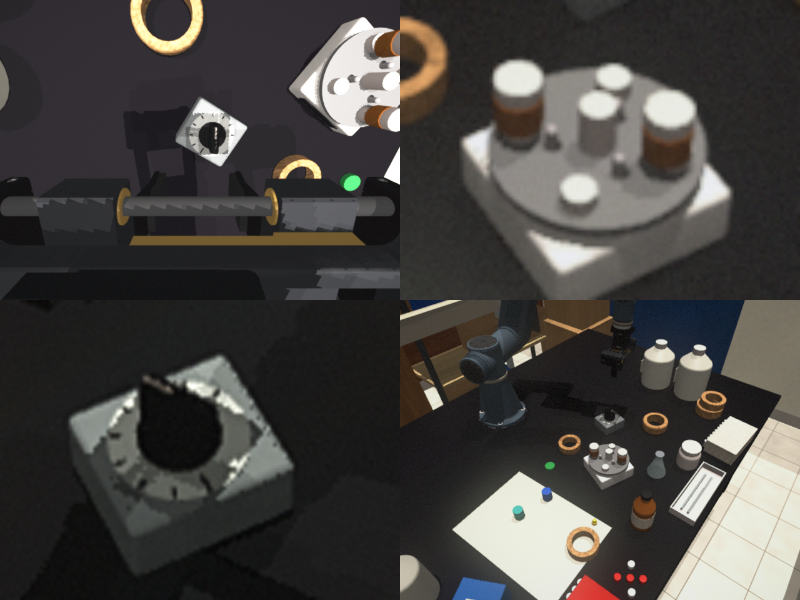

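Both pots are upright on opposite pads, the disc is down with the studs through it, and no other pots are on the bench. One numeric check of the dial angle and pot centring before handing in.

```bash
python3 - <<'E'
from m import *
w=cams.camera('wrist'); g=w['pixels'].min(2)
c=np.array(proj(w,(.4424,.2293,.085)));print('dial px',c.round(1))
x0,y0=(c-18).astype(int)
for th in (100,140):
    n,l,st,ce=cv2.connectedComponentsWithStats((g[y0:y0+36,x0:x0+36]>th).astype(np.uint8))
    for i in range(1,n):
        if 10<st[i,4]<120:
            v,u=np.nonzero(l==i); vx,vy,mx,my=cv2.fitLine(np.c_[u,v].astype(np.float32),cv2.DIST_L2,0,.01,.01).ravel()
            m=np.array([mx+x0,my+y0]); q=np.array([vx,vy])*5
            P=onz(w,*(m+q),.085);Q=onz(w,*(m-q),.085);C=onz(w,*m,.085)
            print(th,st[i,4],'line ang',np.degrees(np.arctan2(P[1]-Q[1],P[0]-Q[0])).round(1),'mid off',(C-[.4424,.2293,.085]).round(4))
s=cams.camera('scene'); g=s['pixels'].min(2)
for n,P in dict(A=(.5455,-.0048),B=(.6435,.0403)).items():
    u=np.array(proj(s,(*P,.126))).astype(int)
    for b in blobs(s,g>130,25,300,(u[0]-14,u[1]-12,u[0]+14,u[1]+12)): print(n,b,(onz(s,*b[0],.126)[:2]-P).round(4))
E
```

```text
dial px [342.4 222.1]
100 46 line ang 12.7 mid off [0.0101 0.0021 0.    ]
100 42 line ang -97.2 mid off [-0.0185  0.01    0.    ]
140 118 line ang -9.1 mid off [-0.0079 -0.0159  0.    ]
A (array([310., 233.]), 136) [ 0.0017 -0.0021]
A (array([320.5, 238.1]), 43) [ 0.0296 -0.0001]
B (array([352.3, 241.6]), 225) [-0.0077 -0.0108]
```

```bash
python3 - <<'E'
from h import *
s=cams.camera('scene')
print('B',onz(s,355.7,242.5,.126).round(4),'A',onz(s,310.1,233.4,.126).round(4))
print(robot.get_obs()['time']); print(robot.hand_in())
E
```

```text
B [0.6432 0.0318 0.126 ] A [ 0.5481 -0.0077  0.126 ]
38.25
the job is handed in; nothing more can be done
None
```

The job is handed in at about 38 s of robot time, done in the order asked.

- **Disc:** I lifted it by the boss, turned it about 47° and lowered it onto the three studs. It looks flat, with the studs showing through it, in both fixed views.
- **Pots:** There were only two amber pots on the bench. Both stand upright on opposite pads.
- **Dial:** It started two clicks from the stop. I turned it back to the long tick, which a close view confirmed, then clockwise 150°. After I let go, the white line reads 12.7°, against about 14–15° for tick 5.
- **Left alone:** I did not move the flask, cork rings, green cap, stopper or the blue and turquoise pots, and they show no visible change in the last scene view.

**Checks that disagreed or fell short:**
- **First pot:** In the scene view it reads about 4 mm from its pad centre.
- **Second pot:** A hand-read pixel put it about 8 mm off in y, and its automatic blob check read further off (8 mm in x, 11 mm in y), probably merged with the neighbouring pad. The measured release position was within about 1 mm of the pad centre. I trusted that and did not resolve the difference before handing in.
- **Tool tilt:** The tool drifted up to about 6° off vertical during the run. I saw no ill effect on the grasps or placements.

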